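# Load the specimen magazine

### The arm

A 6-joint arm with a two-finger parallel gripper is mounted at the origin on the work surface. World frame = base frame: x ahead of the robot, y to its left, z up, the work surface at z = 0. Lengths are in m, angles in rad, forces in N, time in s.
With the tool pointing down it reaches from about 0.3 to 0.875 m from the base axis. Payload 6.4 kg.
Tool frame: the origin (TCP) lies between the finger pads; the fingertips stand 19 mm ahead of it and the grasp point (between the pads) is the TCP (ctrl.tips_ahead is the z of the fingertips in the tool frame, in m); z points along the fingers, y is the line along which they close (so a half turn about z gives the same grasp; the last joint's range is limited). The gripper opens to 85 mm and grips with 20 to 120 N. Pads are 22 mm wide; open, the fingers measure 114 mm over their backs; the gripper's body (76 mm by 85 mm) begins 54 mm behind the grasp point. The pads swing forward as they close: fully open they stand 13 mm farther back than shut.
Start: joints at [-1.417, 0.181, 1.607, -0, 1.354, -0.206], TCP at [0.202, -0.538, 0.25] pointing down, gripper open.
Joint ranges: [-2.99, 2.99], [-0.89, 2.07], [0.3, 2.58], [-1.14, 4.28], [0, 2.63], [-3.12, 3.12]. Speed limits (rad/s): [2.57, 2.57, 3.01, 3.14, 3.14, 3.14].

### API

Orientations are given as a unit quaternion [w, x, y, z].
In Python, from bench import readout, vision, ctrl gives the robot as it stands.
- The arm moves only by the tool play_rows, never from a script. Its arguments are lists of equal length, an entry for each row: "xyz": the shift along the tool's x, y, z in mm, a list of three; "rot": the turn, a rotation vector about the tool's x, y, z in rad, a list of three; "grip": the opening, from 0 (shut) to 1 (fully open). In form: {"xyz": [[x, y, z], ...], "rot": [[rx, ry, rz], ...], "grip": [grip, ...]}. A call has exactly 10 rows; each row is the pose to reach, as a shift and turn from the pose commanded when the call began, along the tool's axes at that moment; what a row does not reach only later rows make up. A row lasts 1/8 s, in which the tool goes at most 62.5 mm and 10.7 degrees, less where a joint would pass 70% of its speed; a pose out of reach is approached as far as the arm can. A call with a gripper value outside its range is refused whole. The fingers move at their own pace and stop on an object; the grip force is fixed at half the most. Time passes only in rows, so rows that repeat a pose let the fingers close, or fill a call up. It gives the time, the measured TCP pose, the force, the opening and the grip force at its end, in the units of the state.
- readout.get_obs(): the state, without advancing time (a new reading comes with each control period).
- vision.camera(name): name is "side" or "top" or "wrist"; returns a dict with "color" (420x560x3 uint8, red, green, blue), "depth" (420x560 float32, m along the optical axis (not along the pixel's ray), 0 where there is no reading), "camera_matrix" (3x3 intrinsics, pixels), "extrinsics" (4x4, takes a point from camera to world coordinates); the wrist camera has in their place "hand_eye" (4x4, takes a point from camera to tool coordinates, whose origin is the TCP and whose axes are the flange's). Camera axes: x right, y down, z forward; pixel columns grow to the right and rows downward; lengths in m; the calibration is good to about 2 mm. A picture is of the moment at which its call begins: read the wrist's pose just before it.
- ctrl.hand_in(): hands the job in; it is judged then, once.
The state is a dict: "time_s": time; "q": joint angles; "dq": joint speeds; "joint_efforts": joint torques, N m; "eef_pos": TCP position; "eef_rot": TCP orientation; "wrist_force": force on the tool from outside, world axes, zero at the start; "torque": the same for the moment, N m; "opening": opening from 0.0 (shut) to 1.0 (fully open); "grasp_force": force on a finger pad.
Only numpy, scipy, OpenCV 4.12 (cv2) and the standard library are available. Lean on these libraries where they do the work, as an engineer would, in place of code of your own. Each camera call takes 0.05 s, during which the arm holds its last target. There are 200 camera calls.

### The job

Load the two round 40 mm specimen mounts into the spring-loaded magazine, polished face up and one at a time: push the first down past the two sprung lips until they snap over it and hold it, and only then bring the second and push it in on top in the same way. In the end both lie in the magazine, level and held down by the lips.

Things in the scene. Friction and masses are not known exactly. Their poses are not given: they have to be found in the camera images.
- magazine: Grey and aluminium magazine, fixed: base 74 x 124 mm, upright 43 mm well with windows, on top an 8-sided funnel, about 60 mm across inside, rim 130 mm above bench. Origin: centre of underside, on the well's axis; z up. Holds 2. A sprung follower (5-9 N) lifts the load against the lips: held mount's underside at 68 mm; the next one pushes it to 36 mm, with 8 mm of travel to spare.
- lips (a point): Point on the well's axis level with the lips' undersides, 100 mm above bench. Two steel lips (20 mm wide, on +y and -y sides, 31 mm apart) have ramped tops: a mount let go in the funnel rests on them, underside about 111 mm up, top 143. Press the middle of its top (5-10 N; shut fingertips fit in) straight down to about 96 mm: the lips spread together, then snap over it.
- mount_a: First of two equal mounts: grey resin cylinder, 40 mm in diameter, 32 mm tall, about 60 g, standing on the bench, a small rectangle of polished metal in its upper face. Origin: centre of its underside; z up its axis. Bystanders of the same resin (25 mm round, 56 mm round and low, 40 mm square) are not wanted.
- mount_b: Second of two equal mounts (either may be loaded first): grey resin cylinder, 40 mm in diameter, 32 mm tall, about 60 g, standing on the bench, a small rectangle of polished metal in its upper face. Origin: centre of its underside; z up its axis. Bystanders of the same resin (25 mm round, 56 mm round and low, 40 mm square) are not wanted.
There are look-alikes about, which are no part of the job. What is shaped like the mount_b but brown or turquoise is not meant.

How it is judged:
By the outcome, as a careful person would: the job done as asked, in the order asked, and still so for the second after the job is handed in, with the robot touching nothing.
It also fails if it takes over 53 s, if anything falls off the work surface, if the arm or the gripper's body presses on something with over 40 N, if the wrist force passes 120 N, or if a joint passes its speed limit or range.

## Working session

There is one attempt and no reset: what is moved stays moved. The work goes in short steps, Python scripts to look and compute and a tool call to move; the robot and the scene stay as the last step left them, time stands still between calls to the robot, and variables do not carry over. Pictures are saved under pics/ and viewed, at most 10 in all, crops included, and the job is handed in when it is done.

Besides the shell and the picture viewer there is one more tool, called after "Emit:" as a command line: name --argument value ..., lists and objects as JSON in quotes. play_rows: Moves the arm, as the interface text tells. Its arguments: {"type":"object","properties":{"xyz":{"type":"array","items":{"type":"array","items":{"type":"number"}}},"rot":{"type":"array","items":{"type":"array","items":{"type":"number"}}},"grip":{"type":"array","items":{"type":"number"}}},"required":["xyz","rot","grip"]}

```bash
mkdir -p pics; cat > h.py <<'E'
import numpy as np,cv2
from bench import readout,vision,ctrl
from scipy.spatial.transform import Rotation as R
def T_tool():
    o=readout.get_obs();q=o['eef_rot'];T=np.eye(4)
    T[:3,:3]=R.from_quat([q[1],q[2],q[3],q[0]]).as_matrix();T[:3,3]=o['eef_pos'];return T
def snap(n,f):
    T=T_tool();c=vision.camera(n);E=c['extrinsics'] if 'extrinsics' in c else T@c['hand_eye']
    cv2.imwrite('pics/'+f+'.png',cv2.cvtColor(c['color'],cv2.COLOR_RGB2BGR))
    np.savez(f+'.npz',d=c['depth'],K=c['camera_matrix'],E=E,T=T,c=c['color']);return c
def pts(f):
    z=np.load(f+'.npz');d=z['d'];v,u=np.indices(d.shape);K=z['K']
    P=np.stack([(u-K[0,2])/K[0,0]*d,(v-K[1,2])/K[1,1]*d,d],-1)
    return P@z['E'][:3,:3].T+z['E'][:3,3]
E
python3 - <<'E'
from h import *
for n in('top','side'):snap(n,n+'0')
o=readout.get_obs();print(o['time_s'],o['eef_pos'],o['eef_rot'],ctrl.tips_ahead)
a=cv2.imread('pics/top0.png');cv2.imwrite('pics/top0b.png',cv2.resize(a,(800,600)))
E
```

```text
0.1 [ 0.20241024 -0.53770272  0.24947446] [-7.83582038e-04  9.83860348e-01  1.78936300e-01  3.45675043e-05] 0.019
```

View pics/top0b.png

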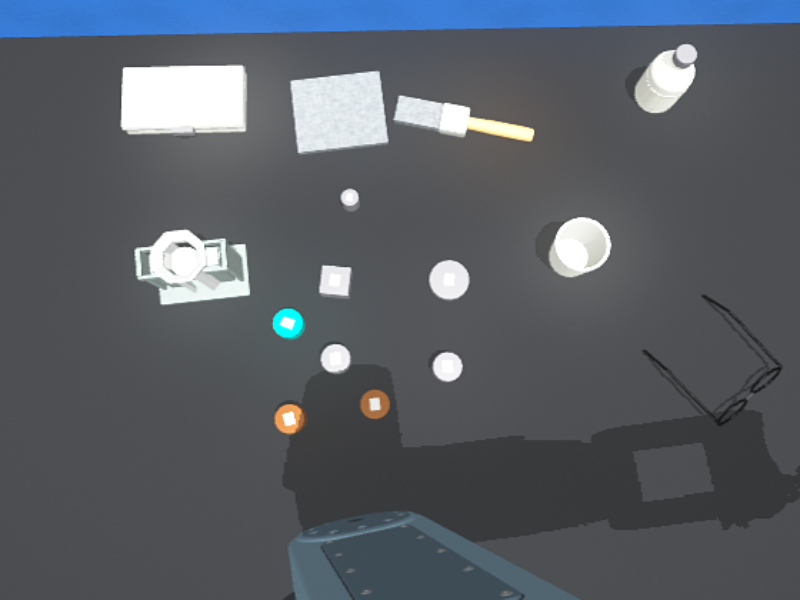

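View pics/side0.png

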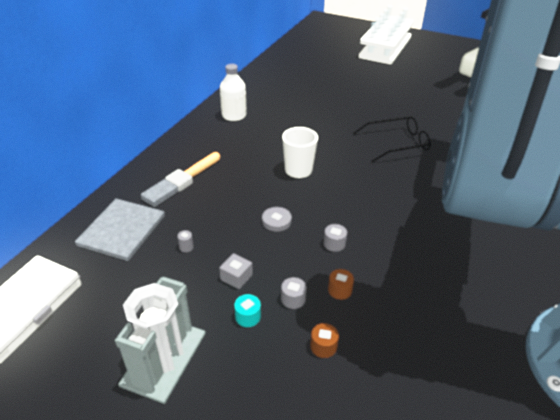

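The top view shows the two grey mounts at about (335,358) and (447,367) in the 800-wide picture. The magazine funnel is at (180,257). The brown, turquoise, square, small and wide pieces are decoys.

```bash
python3 - <<'E'
from h import *
P=pts('top0');v,u=np.indices(P.shape[:2])
for n,(a,b) in dict(A=(335,358),B=(447,367),turq=(288,323),brown=(375,404),br2=(289,418)).items():
    a/=1.4286;b/=1.4286
    m=(np.hypot(u-a,v-b)<20)&(P[...,2]>.026)&(P[...,2]<.04)
    q=P[m];(c,r)=cv2.minEnclosingCircle(q[:,:2].astype(np.float32));print(n,q.mean(0).round(4),np.round(c,4),r,m.sum())
m=(u<180)&(u>85)&(v>150)&(v<220)
for lo,hi in((.122,.136),(.1,.12),(.006,.03)):
    q=P[m&(P[...,2]>lo)&(P[...,2]<hi)];print(lo,len(q),q.min(0),q.max(0),cv2.minAreaRect(q[:,:2].astype(np.float32)))
print(P[m][:,2].max())
P=pts('side0');v,u=np.indices(P.shape[:2]);m=(u<210)&(u>115)&(v>270)
for lo,hi in((.122,.136),(.004,.016)):
    q=P[m&(P[...,2]>lo)&(P[...,2]<hi)];print(lo,len(q),cv2.minAreaRect(q[:,:2].astype(np.float32)),cv2.minEnclosingCircle(q[:,:2].astype(np.float32)))
a=cv2.imread('pics/top0.png')[140:230,80:230];cv2.imwrite('pics/magc.png',cv2.resize(a,(750,450),interpolation=2))
E
```

```text
A [0.4626 0.0838 0.0314] [0.463  0.0837] 0.019941722974181175 330
B [ 0.4481 -0.0659  0.0315] [ 0.4484 -0.066 ] 0.019940391182899475 336
turq [0.5124 0.1476 0.0313] [0.5126 0.1483] 0.020247356966137886 329
brown [0.4009 0.0321 0.0314] [0.4009 0.0324] 0.019925300031900406 337
br2 [0.3842 0.1457 0.0315] [0.3847 0.1461] 0.020072665065526962 344
0.122 560 [0.55421281 0.23593261 0.12201229] [0.6207822  0.30211803 0.13268795] ((0.5872399806976318, 0.26968032121658325), (0.06621284037828445, 0.0656079575419426), 50.37637710571289)
0.1 696 [0.56196248 0.21150216 0.10000765] [0.6116987  0.32631995 0.11999043] ((0.5863438844680786, 0.2689751982688904), (0.04919096454977989, 0.11450059711933136), 0.9876222014427185)
0.006 730 [0.54630709 0.2052315  0.00600321] [0.67219968 0.36928486 0.02971385] ((0.6137123703956604, 0.286616712808609), (0.13102374970912933, 0.15444086492061615), 5.031222343444824)
1.0589158213833096
0.122 778 ((0.5880975723266602, 0.2745933532714844), (0.06524578481912613, 0.06653151661157608), 50.0485725402832) ((0.5883700251579285, 0.27446210384368896), 0.035071440041065216)
0.004 1677 ((0.5874428749084473, 0.2750746011734009), (0.07407153397798538, 0.12371063977479935), 5.256091594696045) ((0.5877478718757629, 0.2751519978046417), 0.07077596336603165)
```

View pics/magc.png

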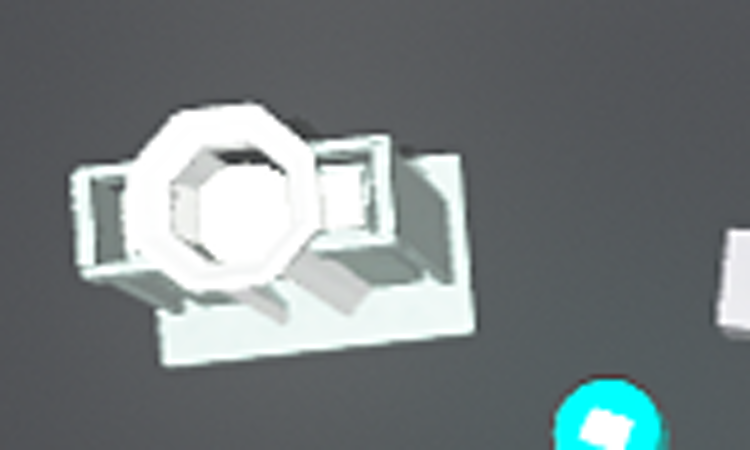

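The crop shows the octagonal funnel at about (225,200), with the base turned about 5°. The top and side views disagree by 5 mm in y at the magazine, so I'll check that from close by.

```bash
cat >> h.py <<'E'
YAW=np.radians(5.2)
def goal(x,y,z,yaw=YAW):
    # tool y along (cos yaw, sin yaw), z down
    T=T_tool();c,s=np.cos(yaw),np.sin(yaw)
    G=np.array([[-s,c,0],[c,s,0],[0,0,-1]]).T.copy();G=np.column_stack([[-s,c,0],[c,s,0],[0,0,-1]])
    print('xyz',(1000*T[:3,:3].T@(np.array([x,y,z])-T[:3,3])).round(1),'rot',R.from_matrix(T[:3,:3].T@G).as_rotvec().round(3))
E
python3 - <<'E'
from h import *
P=pts('side0');v,u=np.indices(P.shape[:2])
for n,c in dict(A=(.463,.084),B=(.4484,-.066)).items():
    m=(np.hypot(P[...,0]-c[0],P[...,1]-c[1])<.03)&(P[...,2]>.029)&(P[...,2]<.04);q=P[m]
    print(n,q.mean(0),cv2.minEnclosingCircle(q[:,:2].astype(np.float32)))
goal(.449,-.066,.14)
E
```

```text
A [0.464337   0.09004452 0.03060394] ((0.46427085995674133, 0.0895703136920929), 0.01984705775976181)
B [ 0.45026094 -0.05970371  0.03041021] ((0.4504246413707733, -0.060084715485572815), 0.020405862480401993)
xyz [ 396.8 -354.5  110.2] rot [-1.000e-03 -1.000e-03 -1.302e+00]
```

Emit:
play_rows --xyz '[[45,-40,0],[90,-80,0],[135,-120,20],[180,-160,40],[225,-200,60],[270,-240,80],[315,-280,95],[360,-320,110],[398,-351,110],[398,-351,110]]' --rot '[[0,0,-0.15],[0,0,-0.3],[0,0,-0.45],[0,0,-0.6],[0,0,-0.75],[0,0,-0.9],[0,0,-1.05],[0,0,-1.2],[0,0,-1.302],[0,0,-1.302]]' --grip '[1,1,1,1,1,1,1,1,1,1]'

```text
time_s: 1.35
eef_pos: [0.452, -0.0664, 0.1398]
eef_rot: [-0.001, 0.672, 0.741, 0.0]
wrist_force: [0.1, 0.1, -0.7]
opening: 0.998
grasp_force: 0.0
```

```bash
python3 - <<'E'
from h import *
snap('wrist','w1');o=readout.get_obs();print(o['time_s'],o['eef_pos'],o['wrist_force'])
P=pts('w1')
m=(P[...,2]>.026)&(P[...,2]<.04)&(np.hypot(P[...,0]-.4495,P[...,1]+.063)<.035);q=P[m]
print(len(q),q.mean(0),cv2.minEnclosingCircle(q[:,:2].astype(np.float32)))
E
```

```text
1.4 [ 0.45146008 -0.06799231  0.13987283] [-0.11236488 -0.7982133  -0.37538127]
2188 [ 0.44830593 -0.06307014  0.03190167] ((0.4485834538936615, -0.06394131481647491), 0.020075639709830284)
```

View pics/w1.png

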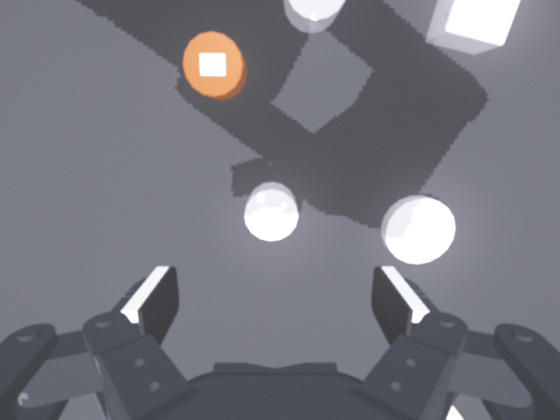

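The wrist view shows mount B at (271,212), with the wide disc at (420,230) and clear of it. B is at about (0.4485, -0.0635).

```bash
python3 - <<'E'
from h import *
goal(.4485,-.0635,.038)
E
```

```text
xyz [  4.7  -2.4 101.9] rot [-0.001 -0.     0.004]
```

Emit:
play_rows --xyz '[[5,-3,30],[5,-3,60],[5,-3,90],[5,-3,102],[5,-3,102],[5,-3,102],[5,-3,102],[5,-3,102],[5,-3,102],[5,-3,102]]' --rot '[[0,0,0],[0,0,0],[0,0,0],[0,0,0],[0,0,0],[0,0,0],[0,0,0],[0,0,0],[0,0,0],[0,0,0]]' --grip '[0.8,0.8,0.8,0.8,0.8,0.3,0.3,0.3,0.3,0.3]'

```text
time_s: 2.65
eef_pos: [0.4491, -0.0654, 0.0399]
eef_rot: [0.001, 0.674, 0.739, 0.0]
wrist_force: [-1.9, 0.2, 7.2]
opening: 0.432
grasp_force: 59.2
```

```bash
python3 - <<'E'
from h import *
o=readout.get_obs();print(o['eef_pos'],o['opening'],o['grasp_force'],o['wrist_force'])
goal(.5877,.272,.22); goal(.5877,.272,.18)
E
```

```text
[ 0.44907023 -0.06543397  0.03991151] 0.43201250431633376 59.217538833618164 [-1.87249333  0.20551589  7.20570371]
xyz [ 323.1  169.2 -180.3] rot [0.002 0.002 0.001]
xyz [ 323.2  169.1 -140.3] rot [0.002 0.002 0.001]
```

Emit:
play_rows --xyz '[[0,0,-40],[0,0,-100],[30,15,-150],[80,40,-190],[130,68,-190],[180,95,-190],[230,125,-190],[263,152,-190],[263,169,-190],[263,169,-190]]' --rot '[[0,0,0],[0,0,0],[0,0,0],[0,0,0],[0,0,0],[0,0,0],[0,0,0],[0,0,0],[0,0,0],[0,0,0]]' --grip '[0.3,0.3,0.3,0.3,0.3,0.3,0.3,0.3,0.3,0.3]'

```text
time_s: 3.9
eef_pos: [0.5929, 0.213, 0.2287]
eef_rot: [0.0, 0.674, 0.739, 0.0]
wrist_force: [-0.2, -0.2, -1.8]
opening: 0.438
grasp_force: 60.4
```

```bash
python3 - <<'E'
from h import *
vision.camera('wrist')
snap('wrist','w2');o=readout.get_obs();print(o['time_s'],o['eef_pos'],o['opening'],o['grasp_force'],o['wrist_force'])
P=pts('w2')
for lo,hi in((.124,.136),(.004,.016)):
    m=(P[...,2]>lo)&(P[...,2]<hi)&(np.hypot(P[...,0]-.5877,P[...,1]-.272)<(.045 if lo>.1 else .1));q=P[m]
    print(lo,len(q),q.mean(0),cv2.minAreaRect(q[:,:2].astype(np.float32)),cv2.minEnclosingCircle(q[:,:2].astype(np.float32)))
E
```

```text
4.0 [0.59187308 0.2122419  0.22847201] 0.43401290195040393 60.37415385246277 [-0.70459992  0.40118826 -0.50100493]
0.124 3682 [0.58650247 0.272896   0.1280553 ] ((0.5865700244903564, 0.2715597152709961), (0.06553376466035843, 0.06458878517150879), 5.457438945770264) ((0.5866568088531494, 0.2714160084724426), 0.035134121775627136)
0.004 1102 [0.58557743 0.28223497 0.00782352] ((0.5865269899368286, 0.2713821828365326), (0.07408540695905685, 0.1224827915430069), 5.316384792327881) ((0.5864335298538208, 0.27129989862442017), 0.07129552215337753)
```

View pics/w2.png

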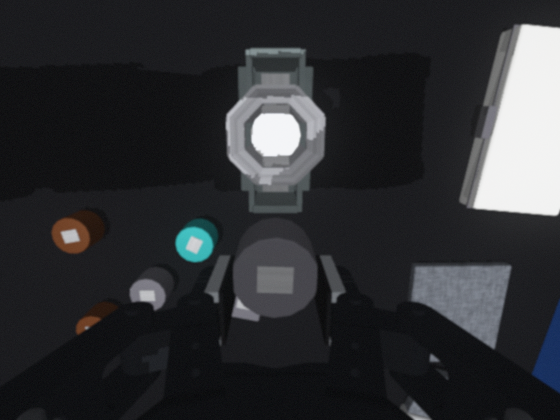

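The wrist view shows the funnel at (276,134) and the held mount between the pads at (275,265), polished face up. The magazine is at (0.5866, 0.2714).

```bash
python3 - <<'E'
from h import *
P=pts('w2');z=np.load('w2.npz');T=z['T'];v,u=np.indices(P.shape[:2])
L=(P-T[:3,3])@T[:3,:3]
m=(np.hypot(u-275,v-268)<42);print(np.percentile(L[m][:,2],[5,25,50,75]))
m&=abs(L[...,2]-np.percentile(L[m][:,2],50))<.003
q=L[m];print(q.mean(0),cv2.minEnclosingCircle(q[:,:2].astype(np.float32)))
A=np.c_[q[:,:2],np.ones(len(q))];print('tilt',np.linalg.lstsq(A,q[:,2],rcond=None)[0])
goal(.5866,.2714,.165,np.radians(5.3));goal(.5866,.2714,.151,np.radians(5.3))
E
```

```text
[0.00706113 0.00769216 0.00814814 0.0086954 ]
[ 0.0048023  -0.00021301  0.00807247] ((0.004593248013406992, -7.774709956720471e-05), 0.01909473165869713)
tilt [0.01292226 0.00282942 0.00801102]
xyz [59.4  0.1 63.5] rot [-0.     0.    -0.002]
xyz [59.4  0.1 77.5] rot [-0.     0.    -0.002]
```

Emit:
play_rows --xyz '[[25,0,0],[50,0,15],[56,0,40],[56,0,55],[56,0,65],[56,0,72],[56,0,76],[56,0,76],[56,0,76],[56,0,76]]' --rot '[[0,0,0],[0,0,0],[0,0,0],[0,0,0],[0,0,0],[0,0,0],[0,0,0],[0,0,0],[0,0,0],[0,0,0]]' --grip '[0.3,0.3,0.3,0.3,0.3,0.3,0.3,0.3,0.3,0.3]'

```text
time_s: 5.25
eef_pos: [0.5874, 0.2683, 0.1526]
eef_rot: [0.0, 0.674, 0.739, 0.0]
wrist_force: [-1.1, 2.5, 0.4]
opening: 0.438
grasp_force: 60.7
```

Emit:
play_rows --xyz '[[0,0,0],[0,0,0],[0,0,0],[0,0,-5],[0,0,-20],[0,0,-50],[-20,0,-70],[-45,0,-80],[-50,0,-80],[-50,0,-80]]' --rot '[[0,0,0],[0,0,0],[0,0,0],[0,0,0],[0,0,0],[0,0,0],[0,0,0],[0,0,0],[0,0,0],[0,0,0]]' --grip '[0.6,0.8,0.8,0.8,0.8,0.8,0.4,0,0,0]'

```text
time_s: 6.5
eef_pos: [0.5917, 0.2177, 0.2321]
eef_rot: [-0.0, 0.675, 0.738, -0.0]
wrist_force: [-0.4, 0.3, -0.5]
opening: -0.003
grasp_force: 0.0
```

```bash
cat > look.py <<'E'
from h import *
import sys
n=sys.argv[1];zz=float(sys.argv[2])
vision.camera('wrist');snap('wrist',n);o=readout.get_obs();print(o['time_s'],o['eef_pos'],o['opening'],o['wrist_force'])
P=pts(n);r=np.hypot(P[...,0]-.5866,P[...,1]-.2714)
q=P[r<.012];print('mid z',np.percentile(q[:,2],[5,50,95]))
for lo,hi in((.124,.135),(zz-.005,zz+.005)):
    q=P[(P[...,2]>lo)&(P[...,2]<hi)&(r<.045)]
    if len(q)<20: continue
    A=np.c_[q[:,:2]-[.5866,.2714],np.ones(len(q))]
    print(lo,len(q),cv2.minEnclosingCircle(q[:,:2].astype(np.float32)),'plane',np.linalg.lstsq(A,q[:,2],rcond=None)[0].round(4))
E
python3 look.py w3 .143
```

```text
6.6 [0.5913548  0.21860226 0.23157755] -0.001887258225520676 [ 0.33815109  0.83459809 -0.01313485]
mid z [0.14117229 0.14226177 0.14346156]
0.124 3539 ((0.5864257216453552, 0.2714986801147461), 0.0352301187813282) plane [1.00e-04 1.80e-03 1.28e-01]
0.13799999999999998 2988 ((0.5865918397903442, 0.27167606353759766), 0.020095115527510643) plane [-0.0007 -0.0154  0.1421]
```

View pics/w3.png

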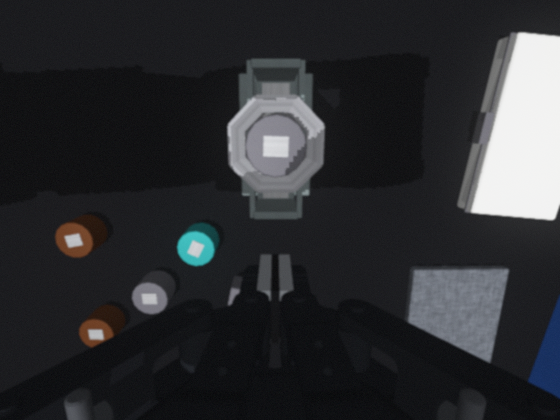

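The wrist view shows mount B level in the funnel at (276,146), resting centred on the lips. Next is the press.

```bash
python3 - <<'E'
from h import *
goal(.5866,.2716,.17,np.radians(5.3));goal(.5866,.2716,.1135,np.radians(5.3))
E
```

```text
xyz [53.2  0.2 61.6] rot [-0.001 -0.    -0.001]
xyz [ 53.2   0.2 118.1] rot [-0.001 -0.    -0.001]
```

Emit:
play_rows --xyz '[[30,0,20],[53,0,40],[53,0,62],[53,0,72],[53,0,82],[53,0,92],[53,0,102],[53,0,110],[53,0,118],[53,0,118]]' --rot '[[0,0,0],[0,0,0],[0,0,0],[0,0,0],[0,0,0],[0,0,0],[0,0,0],[0,0,0],[0,0,0],[0,0,0]]' --grip '[0,0,0,0,0,0,0,0,0,0]'

```text
time_s: 7.85
eef_pos: [0.5879, 0.2717, 0.1153]
eef_rot: [0.0, 0.674, 0.739, 0.001]
wrist_force: [-1.5, 1.8, 5.8]
opening: -0.001
grasp_force: 2.9
```

Emit:
play_rows --xyz '[[0,0,3],[0,0,3],[0,0,3],[0,0,-10],[0,0,-30],[0,0,-60],[0,0,-100],[-30,0,-118],[-50,0,-118],[-50,0,-118]]' --rot '[[0,0,0],[0,0,0],[0,0,0],[0,0,0],[0,0,0],[0,0,0],[0,0,0],[0,0,0],[0,0,0],[0,0,0]]' --grip '[0,0,0,0,0,0,0,0,0,0]'

```text
time_s: 9.1
eef_pos: [0.5913, 0.2199, 0.2317]
eef_rot: [-0.0, 0.675, 0.738, -0.0]
wrist_force: [-0.3, 0.3, -0.4]
opening: 0.0
grasp_force: 0.0
```

```bash
python3 look.py w4 .1; python3 - <<'E'
from h import *
a=cv2.imread('pics/w4.png')[60:240,150:400];cv2.imwrite('pics/w4c.png',cv2.resize(a,(750,540),interpolation=2))
P=pts('w4');z=np.load('w4.npz')
# A
m=(P[...,2]>.026)&(P[...,2]<.04)&(np.hypot(P[...,0]-.464,P[...,1]-.0865)<.035);q=P[m];print(len(q),q.mean(0),cv2.minEnclosingCircle(q[:,:2].astype(np.float32)))
goal(.464,.0865,.14)
E
```

```text
9.2 [0.59082466 0.22132084 0.23097309] 0.0021257576574214908 [ 0.18887438 -0.73577992 -0.22152322]
mid z [0.09892861 0.10013133 0.10131701]
0.124 3503 ((0.586400032043457, 0.27154940366744995), 0.035130467265844345) plane [0.0011 0.0022 0.128 ]
0.095 2805 ((0.5867754220962524, 0.2714512348175049), 0.045009858906269073) plane [0.0003 0.0045 0.1004]
944 [0.46368657 0.08803313 0.03175641] ((0.4632333517074585, 0.08609912544488907), 0.020258504897356033)
xyz [-122.9 -138.2   91.3] rot [-0.002 -0.    -0.001]
```

View pics/w4c.png

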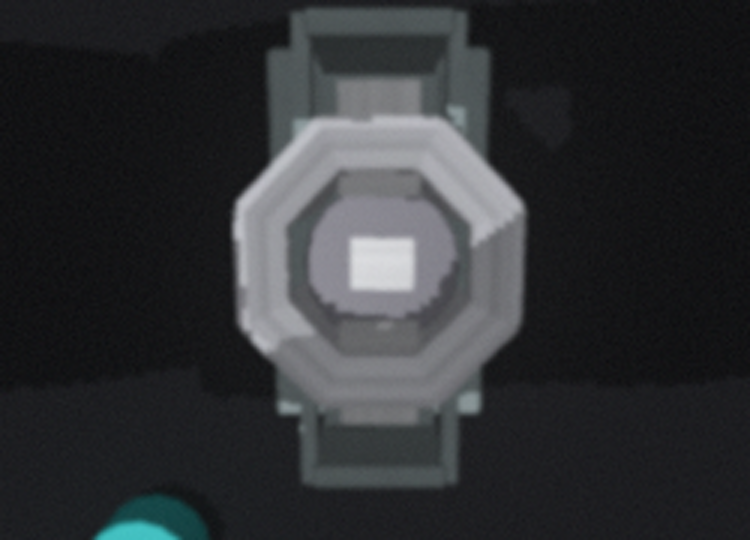

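The crop shows mount B held at (382,262) with both lips over its edge. Its top is at 100 mm and level. Now for mount A.

Emit:
play_rows --xyz '[[-40,-45,0],[-80,-90,20],[-110,-125,60],[-121,-139,110],[-121,-139,150],[-121,-139,180],[-121,-139,193],[-121,-139,193],[-121,-139,193],[-121,-139,193]]' --rot '[[0,0,0],[0,0,0],[0,0,0],[0,0,0],[0,0,0],[0,0,0],[0,0,0],[0,0,0],[0,0,0],[0,0,0]]' --grip '[0.8,0.8,0.8,0.8,0.8,0.8,0.8,0.8,0.8,0.3]'

```text
time_s: 10.45
eef_pos: [0.4652, 0.0883, 0.0405]
eef_rot: [0.001, 0.674, 0.739, 0.001]
wrist_force: [0.3, 0.9, -0.2]
opening: 0.604
grasp_force: 0.0
```

Emit:
play_rows --xyz '[[0,0,0],[0,0,0],[0,0,0],[0,0,-40],[0,0,-100],[0,0,-150],[40,45,-190],[80,90,-190],[121,139,-190],[121,139,-190]]' --rot '[[0,0,0],[0,0,0],[0,0,0],[0,0,0],[0,0,0],[0,0,0],[0,0,0],[0,0,0],[0,0,0],[0,0,0]]' --grip '[0.3,0.3,0.3,0.3,0.3,0.3,0.3,0.3,0.3,0.3]'

```text
time_s: 11.7
eef_pos: [0.5929, 0.2239, 0.2284]
eef_rot: [-0.0, 0.673, 0.739, 0.0]
wrist_force: [-0.4, -0.7, -1.5]
opening: 0.437
grasp_force: 60.5
```

```bash
python3 look.py w5 .1; python3 - <<'E'
from h import *
o=readout.get_obs();print(o['grasp_force'])
P=pts('w5');z=np.load('w5.npz');T=z['T'];v,u=np.indices(P.shape[:2])
L=(P-T[:3,3])@T[:3,:3]
m=(np.hypot(u-275,v-268)<42)
m&=abs(L[...,2]-np.percentile(L[m][:,2],50))<.003
q=L[m];print(q.mean(0),cv2.minEnclosingCircle(q[:,:2].astype(np.float32)))
A=np.c_[q[:,:2],np.ones(len(q))];print('tilt',np.linalg.lstsq(A,q[:,2],rcond=None)[0])
goal(.5866,.2714,.1526,np.radians(5.3))
E
```

```text
11.8 [0.59138464 0.22192179 0.22865974] 0.43380788631940753 [ 0.92071488 -0.54901169 -0.37388056]
mid z [0.09893299 0.10009458 0.10137551]
0.124 3561 ((0.5866159796714783, 0.2712711691856384), 0.03516295924782753) plane [-1.000e-04  2.300e-03  1.281e-01]
0.095 2856 ((0.5866491198539734, 0.27138906717300415), 0.04508059099316597) plane [-0.0007  0.0028  0.1004]
60.51203012466431
[ 0.00285564 -0.00020343  0.0089147 ] ((0.0037292097695171833, 0.00026824389351531863), 0.019032899290323257)
tilt [0.0205689  0.00387445 0.00885675]
xyz [49.7 -0.1 76. ] rot [-0.001  0.    -0.   ]
```

View pics/w5.png

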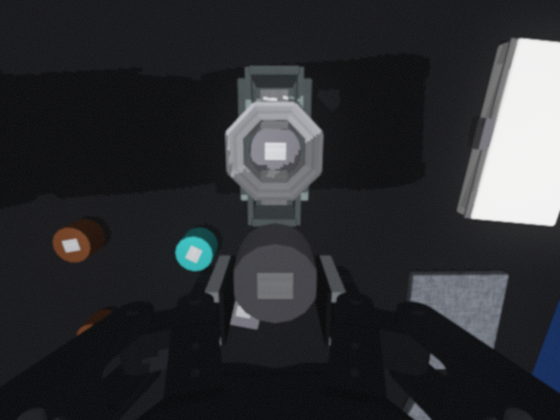

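The view shows mount A gripped at (275,275), polished face up, and B still held in the magazine at (276,150).

Emit:
play_rows --xyz '[[25,0,0],[47,0,15],[47,0,40],[47,0,55],[47,0,65],[47,0,72],[47,0,76],[47,0,76],[47,0,76],[47,0,76]]' --rot '[[0,0,0],[0,0,0],[0,0,0],[0,0,0],[0,0,0],[0,0,0],[0,0,0],[0,0,0],[0,0,0],[0,0,0]]' --grip '[0.3,0.3,0.3,0.3,0.3,0.3,0.3,0.3,0.3,0.3]'

```text
time_s: 13.05
eef_pos: [0.5877, 0.2705, 0.1548]
eef_rot: [-0.001, 0.674, 0.739, 0.002]
wrist_force: [-1.2, 8.1, 2.4]
opening: 0.44
grasp_force: 61.1
```

Emit:
play_rows --xyz '[[0,0,0],[0,0,0],[0,0,0],[0,0,-5],[0,0,-20],[0,0,-50],[-20,0,-70],[-45,0,-80],[-50,0,-80],[-50,0,-80]]' --rot '[[0,0,0],[0,0,0],[0,0,0],[0,0,0],[0,0,0],[0,0,0],[0,0,0],[0,0,0],[0,0,0],[0,0,0]]' --grip '[0.6,0.8,0.8,0.8,0.8,0.8,0.4,0,0,0]'

```text
time_s: 14.3
eef_pos: [0.5917, 0.2177, 0.2331]
eef_rot: [-0.0, 0.675, 0.738, -0.0]
wrist_force: [-0.3, 0.4, 0.6]
opening: 0.001
grasp_force: 0.0
```

```bash
python3 look.py w6 .143; python3 - <<'E'
from h import *
goal(.5866,.2716,.1135,np.radians(5.3))
E
```

```text
14.4 [0.59136296 0.21859758 0.23255623] 0.0016195793132450238 [ 0.90480033 -0.75979737 -0.74007201]
mid z [0.14053975 0.14202701 0.14349703]
0.124 3551 ((0.5865675806999207, 0.27135711908340454), 0.035106558352708817) plane [-0.0022  0.0021  0.1281]
0.13799999999999998 2909 ((0.5870368480682373, 0.2697836756706238), 0.019970742985606194) plane [-0.005   0.102   0.1418]
xyz [ 53.2   0.2 119.1] rot [-0.001 -0.    -0.002]
```

Mount A sits about 6° tilted, with the +y side high. A light press with the flat fingertips should level it, so I'll do that first and check.

Emit:
play_rows --xyz '[[30,0,20],[54,0,40],[54,0,60],[54,0,65],[54,0,70],[54,0,75],[54,0,76],[54,0,65],[20,0,40],[0,0,0]]' --rot '[[0,0,0],[0,0,0],[0,0,0],[0,0,0],[0,0,0],[0,0,0],[0,0,0],[0,0,0],[0,0,0],[0,0,0]]' --grip '[0,0,0,0,0,0,0,0,0,0]'

```text
time_s: 15.65
eef_pos: [0.5909, 0.217, 0.2331]
eef_rot: [-0.001, 0.674, 0.738, -0.001]
wrist_force: [-0.0, 0.4, 0.4]
opening: 0.003
grasp_force: 0.0
```

```bash
python3 look.py w7 .140; python3 - <<'E'
from h import *
goal(.5866,.2716,.1135,np.radians(5.3))
a=cv2.imread('pics/w7.png')[60:240,150:400];cv2.imwrite('pics/w7c.png',cv2.resize(a,(750,540),interpolation=2))
E
```

```text
15.75 [0.59492507 0.21678678 0.23966695] 0.0015406870314927392 [-0.19225703 -0.26784787  0.43169842]
mid z [0.13907723 0.14144851 0.14403647]
0.124 3504 ((0.5865689516067505, 0.2717822194099426), 0.03508724644780159) plane [-0.0022  0.0019  0.1282]
0.135 2660 ((0.5860110521316528, 0.268118292093277), 0.020290514454245567) plane [0.0098 0.1974 0.1409]
xyz [ 55.4  -4.6 126.1] rot [ 0.009  0.    -0.004]
```

View pics/w7c.png

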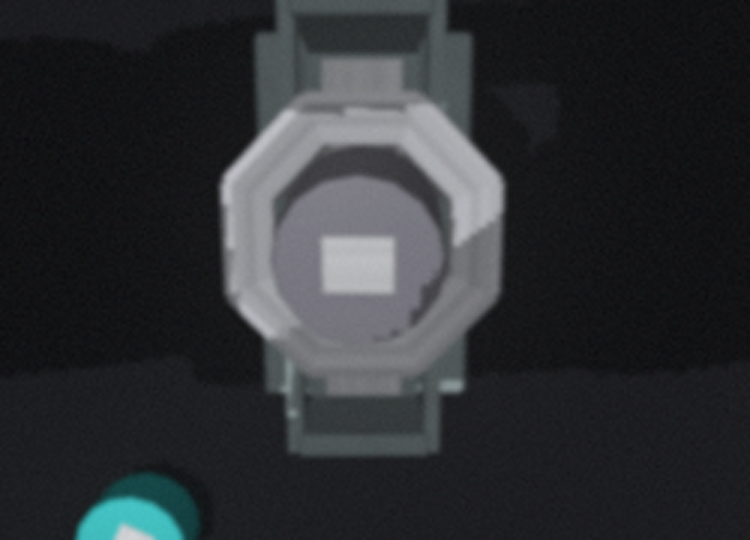

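The crop shows mount A at (358,260), now tilted about 11° with its top towards -y. My sideways retreat dragged it. I'll turn the gripper 90° and regrip along the lip axis, which squares the mount upright and centres it.

Emit:
play_rows --xyz '[[15,0,-5],[30,0,-5],[45,0,-5],[53,0,0],[53,0,10],[53,0,20],[53,0,32],[53,0,32],[53,0,32],[53,0,32]]' --rot '[[0,0,-0.18],[0,0,-0.36],[0,0,-0.54],[0,0,-0.72],[0,0,-0.9],[0,0,-1.08],[0,0,-1.26],[0,0,-1.44],[0,0,-1.571],[0,0,-1.571]]' --grip '[0.9,0.9,0.9,0.9,0.9,0.9,0.9,0.9,0.9,0.9]'

```text
time_s: 17.0
eef_pos: [0.5868, 0.2713, 0.2012]
eef_rot: [-0.0, -0.045, 0.999, -0.0]
wrist_force: [0.6, 0.2, -0.4]
opening: 0.896
grasp_force: 0.0
```

```bash
python3 look.py w8 .140; python3 - <<'E'
from h import *
goal(.5866,.2714,.153,np.radians(95.3))
E
```

```text
17.1 [0.58690356 0.27125622 0.20135656] 0.9017864848954023 [ 0.431083   -0.18950689 -0.24158891]
mid z [0.13959433 0.26084367 0.27132246]
0.124 3945 ((0.5867729783058167, 0.2714622914791107), 0.03519454225897789) plane [-0.0081 -0.0038  0.1283]
0.135 3185 ((0.5862812995910645, 0.26794692873954773), 0.020481711253523827) plane [0.0363 0.2109 0.1409]
xyz [ 0.3  0.2 48.4] rot [-0.    -0.    -0.004]
```

Emit:
play_rows --xyz '[[0,0,20],[0,0,40],[0,0,48],[0,0,48],[0,0,48],[0,0,48],[0,0,48],[0,0,48],[0,0,44],[0,0,40]]' --rot '[[0,0,0],[0,0,0],[0,0,0],[0,0,0],[0,0,0],[0,0,0],[0,0,0],[0,0,0],[0,0,0],[0,0,0]]' --grip '[0.8,0.8,0.8,0.3,0.3,0.3,0.3,0.3,0.3,0.3]'

```text
time_s: 18.35
eef_pos: [0.5872, 0.2712, 0.162]
eef_rot: [0.0, -0.046, 0.999, -0.0]
wrist_force: [-0.0, -0.3, -0.0]
opening: 0.301
grasp_force: 0.1
```

```bash
cat > held.py <<'E'
from h import *
import sys
n=sys.argv[1];vision.camera('wrist');snap('wrist',n);o=readout.get_obs();print(o['time_s'],o['eef_pos'],o['opening'],o['grasp_force'],o['wrist_force'])
P=pts(n);v,u=np.indices(P.shape[:2]);m=(np.hypot(u-275,v-268)<42);zz=np.median(P[m][:,2])
r=np.hypot(P[...,0]-.5866,P[...,1]-.2714)
for k in range(2):
    q=P[m&(abs(P[...,2]-zz)<.007)];A=np.c_[q[:,:2]-[.5866,.2714],np.ones(len(q))];w=np.linalg.lstsq(A,q[:,2],rcond=None)[0]
    m=(r<.03)&(abs(P[...,2]-(P[...,:2]-[.5866,.2714])@w[:2]-w[2])<.003)
q=P[m];print(len(q),'plane',w.round(4),cv2.minEnclosingCircle(q[:,:2].astype(np.float32)))
E
python3 held.py w9
```

```text
18.45 [0.58762612 0.27102237 0.16241249] 0.3006355595285084 0.38551608100533485 [-0.49847145  1.02293782  1.5276567 ]
3941 plane [-0.0164  0.3319  0.1402] ((0.5852078199386597, 0.2680656611919403), 0.02709347754716873)
```

View pics/w9.png

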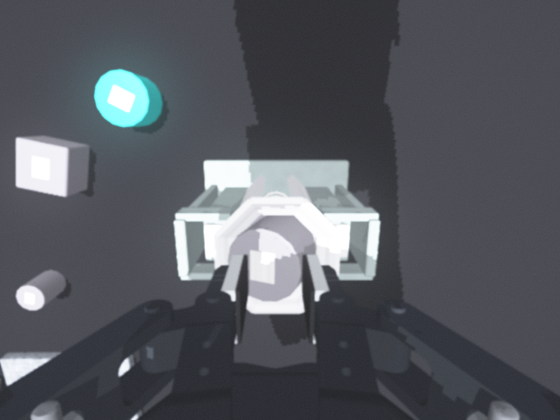

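The view shows the pads closed above the mount without holding it; it slipped out below them and still leans at (270,255). That was my last picture, so I'll work from depth data now. I'll open, rise and measure.

Emit:
play_rows --xyz '[[0,0,0],[0,0,0],[0,0,-10],[0,0,-20],[0,0,-30],[0,0,-40],[0,0,-40],[0,0,-40],[0,0,-40],[0,0,-40]]' --rot '[[0,0,0],[0,0,0],[0,0,0],[0,0,0],[0,0,0],[0,0,0],[0,0,0],[0,0,0],[0,0,0],[0,0,0]]' --grip '[0.9,0.9,0.9,0.9,0.9,0.9,0.9,0.9,0.9,0.9]'

```text
time_s: 19.7
eef_pos: [0.5868, 0.2711, 0.2008]
eef_rot: [-0.0, -0.046, 0.999, -0.0]
wrist_force: [-0.0, -0.9, 0.7]
opening: 0.901
grasp_force: 0.0
```

```bash
cat > meas.py <<'E'
from h import *
import sys
n=sys.argv[1];vision.camera('wrist');snap('wrist',n);o=readout.get_obs();print(o['time_s'],o['eef_pos'],o['opening'],o['wrist_force'])
P=pts(n);rng=np.random.default_rng(0)
r=np.hypot(P[...,0]-.5866,P[...,1]-.2714);Q=P[(r<.032)&(P[...,2]>.08)&(P[...,2]<.165)]
# RANSAC plane with most inliers
best=0
for _ in range(1500):
    a=Q[rng.choice(len(Q),3,False)];nn=np.cross(a[1]-a[0],a[2]-a[0]);l=np.linalg.norm(nn)
    if l<5e-5: continue
    nn/=l
    if abs(nn[2])<.8: continue
    m=abs((Q-a[0])@nn)<.0012
    if m.sum()>best:best=m.sum();M=m
q=Q[M];c=q.mean(0);nn=np.linalg.svd(q-c,full_matrices=False)[2][2];nn*=np.sign(nn[2])
e1=np.cross(nn,[0,1,0]);e1/=np.linalg.norm(e1);e2=np.cross(nn,e1)
s=np.c_[(q-c)@e1,(q-c)@e2].astype(np.float32);(cc,rr)=cv2.minEnclosingCircle(s)
C=c+cc[0]*e1+cc[1]*e2;print('n',nn.round(3),'top',C.round(4),'r',rr,len(q),'bottom',(C-.032*nn).round(4))
E
python3 meas.py w10
```

```text
19.8 [0.58687991 0.2711595  0.20097586] 0.9003161862377627 [ 0.89637735 -0.0330363  -0.08641976]
n [ 0.035 -0.348  0.937] top [0.5877 0.2603 0.1363] r 0.024665355682373047 2873 bottom [0.5866 0.2714 0.1063]
```

Mount A now leans about 20°. I'll turn the gripper back and grip along the tilt axis, then lift it out and set it down level on the bench for a clean regrasp.

Emit:
play_rows --xyz '[[0,0,-5],[0,0,-5],[0,0,-5],[0,-3,-5],[1,-7,0],[1,-7,0],[1,-7,0],[1,-7,0],[1,-7,0],[1,-7,0]]' --rot '[[0,0,0.18],[0,0,0.36],[0,0,0.54],[0,0,0.72],[0,0,0.9],[0,0,1.08],[0,0,1.26],[0,0,1.44],[0,0,1.571],[0,0,1.571]]' --grip '[0.9,0.9,0.9,0.9,0.9,0.9,0.9,0.9,0.9,0.9]'

```text
time_s: 21.05
eef_pos: [0.5866, 0.2641, 0.2012]
eef_rot: [-0.0, 0.674, 0.739, -0.0]
wrist_force: [-0.9, 0.3, 0.2]
opening: 0.902
grasp_force: 0.0
```

```bash
sed -i 's/r<.032/r<.030/' meas.py; python3 meas.py w11; python3 - <<'E'
from h import *
goal(.5866,.264,.148,np.radians(5.3))
P=pts('w11')
# z along magazine y axis through centre
for y in np.arange(.235,.305,.005):
    m=(abs(P[...,0]-.5866)<.006)&(abs(P[...,1]-y)<.0015);print(round(y,3),np.round(np.median(P[m][:,2]),4) if m.any() else None,end='; ')
E
```

```text
21.15 [0.58659607 0.26412254 0.20121956] 0.8994424972792022 [ 0.75642534 -0.58346196 -0.59301268]
n [ 0.038 -0.336  0.941] top [0.5879 0.2617 0.1369] r 0.023697808384895325 2542 bottom [0.5867 0.2724 0.1068]
xyz [-0.1  0.  53.2] rot [-0.     0.     0.001]
0.235 None; 0.24 0.1293; 0.245 0.1275; 0.25 0.1328; 0.255 0.1347; 0.26 0.1366; 0.265 0.1386; 0.27 0.1401; 0.275 0.2659; 0.28 0.1436; 0.285 0.138; 0.29 0.1241; 0.295 0.1227; 0.3 0.1279; 0.305 0.1032;
```

Emit:
play_rows --xyz '[[0,0,25],[0,0,45],[0,0,53],[0,0,53],[0,0,53],[0,0,53],[0,0,53],[0,0,53],[0,0,43],[0,0,23]]' --rot '[[0,0,0],[0,0,0],[0,0,0],[0,0,0],[0,0,0],[0,0,0],[0,0,0],[0,0,0],[0,0,0],[0,0,0]]' --grip '[0.8,0.8,0.8,0.8,0.3,0.3,0.3,0.3,0.3,0.3]'

```text
time_s: 22.4
eef_pos: [0.5856, 0.2637, 0.1779]
eef_rot: [-0.001, 0.674, 0.738, -0.001]
wrist_force: [-0.1, -0.2, -1.5]
opening: 0.428
grasp_force: 60.4
```

Emit:
play_rows --xyz '[[0,0,-30],[0,0,-60],[-40,-30,-60],[-80,-65,-60],[-120,-100,-60],[-160,-135,-50],[-164,-138,-20],[-164,-138,20],[-164,-138,50],[-164,-138,50]]' --rot '[[0,0,0],[0,0,0],[0,0,0],[0,0,0],[0,0,0],[0,0,0],[0,0,0],[0,0,0],[0,0,0],[0,0,0]]' --grip '[0.3,0.3,0.3,0.3,0.3,0.3,0.3,0.3,0.3,0.3]'

```text
time_s: 23.65
eef_pos: [0.4622, 0.0884, 0.1272]
eef_rot: [-0.002, 0.674, 0.738, -0.001]
wrist_force: [-0.4, -0.8, -0.3]
opening: 0.428
grasp_force: 60.5
```

```bash
python3 - <<'E'
from h import *
vision.camera('wrist');snap('wrist','w12');o=readout.get_obs();print(o['time_s'],o['eef_pos'],o['opening'],o['grasp_force'])
z=np.load('w12.npz');T=z['T'];L=(pts('w12')-T[:3,3])@T[:3,:3]
m=(abs(L[...,1])<.012)&(L[...,2]<.03)&(L[...,2]>-.02)
for x in np.arange(-.03,.045,.005):
    k=m&(abs(L[...,0]-x)<.0015);print(round(x,3),k.sum(),np.median(L[k][:,2]).round(4) if k.any() else '',end='; ')
E
```

```text
23.75 [0.46472991 0.08832934 0.1296752 ] 0.4297324077479281 60.5279016494751
-0.03 0 ; -0.025 0 ; -0.02 0 ; -0.015 161 0.0174; -0.01 231 0.0157; -0.005 236 0.0137; 0.0 258 0.0118; 0.005 275 0.0101; 0.01 282 0.0086; 0.015 330 0.0069; 0.02 650 0.0119; 0.025 424 0.0246; 0.03 0 ; 0.035 0 ; 0.04 0 ;
```

Emit:
play_rows --xyz '[[0,0,20],[0,0,40],[0,0,60],[0,0,75],[0,0,80],[0,0,83],[0,0,83],[0,0,83],[0,0,83],[0,0,83]]' --rot '[[0,-0.15,0],[0,-0.3,0],[0,-0.345,0],[0,-0.345,0],[0,-0.345,0],[0,-0.345,0],[0,-0.345,0],[0,-0.345,0],[0,-0.345,0],[0,-0.345,0]]' --grip '[0.3,0.3,0.3,0.3,0.3,0.3,0.3,0.3,0.7,0.8]'

```text
time_s: 25.0
eef_pos: [0.4643, 0.0883, 0.0455]
eef_rot: [0.127, 0.664, 0.728, -0.116]
wrist_force: [0.0, 0.8, 0.1]
opening: 0.799
grasp_force: 0.0
```

Emit:
play_rows --xyz '[[0,0,0],[0,0,-15],[0,0,-35],[0,0,-55],[0,0,-75],[0,0,-95],[0,0,-95],[0,0,-95],[0,0,-95],[0,0,-95]]' --rot '[[0,0,0],[0,0,0],[0,0,0],[0,0,0],[0,0.15,0],[0,0.3,0],[0,0.345,0],[0,0.345,0],[0,0.345,0],[0,0.345,0]]' --grip '[0.8,0.8,0.8,0.8,0.8,0.8,0.8,0.8,0.8,0.8]'

```text
time_s: 26.25
eef_pos: [0.4608, 0.1208, 0.1345]
eef_rot: [-0.0, 0.674, 0.739, -0.0]
wrist_force: [-1.3, 0.3, 0.7]
opening: 0.802
grasp_force: 0.0
```

```bash
python3 - <<'E'
from h import *
vision.camera('wrist');snap('wrist','w13');o=readout.get_obs();print(o['time_s'],o['eef_pos'],o['opening'],o['wrist_force'])
P=pts('w13')
for lo,hi in((.026,.04),(.0,.06)):
    m=(P[...,2]>max(lo,.01))&(P[...,2]<hi)&(np.hypot(P[...,0]-.464,P[...,1]-.0885)<.035);q=P[m]
    A=np.c_[q[:,:2]-q[:,:2].mean(0),np.ones(len(q))]
    print(len(q),q.mean(0),cv2.minEnclosingCircle(q[:,:2].astype(np.float32)),np.linalg.lstsq(A,q[:,2],rcond=None)[0].round(3))
goal(.464,.0885,.038)
E
```

```text
26.35 [0.46087932 0.12071688 0.13439615] 0.7996132768238329 [-0.58503614 -0.54872535  0.58177247]
2056 [0.46440586 0.08608415 0.03179321] ((0.465005099773407, 0.0848793089389801), 0.020298127084970474) [ 0.001 -0.027  0.032]
2364 [0.46419569 0.08801612 0.03002334] ((0.4649043083190918, 0.08492375910282135), 0.020310068503022194) [ 0.022 -0.216  0.03 ]
xyz [-32.3   0.2  96.4] rot [-0.001  0.     0.001]
```

Mount A stands upright on the bench at about (0.465, 0.085). Regrasping it.

Emit:
play_rows --xyz '[[-35,1,10],[-35,1,30],[-35,1,60],[-35,1,85],[-35,1,95],[-35,1,95],[-35,1,95],[-35,1,95],[-35,1,95],[-35,1,95]]' --rot '[[0,0,0],[0,0,0],[0,0,0],[0,0,0],[0,0,0],[0,0,0],[0,0,0],[0,0,0],[0,0,0],[0,0,0]]' --grip '[0.8,0.8,0.8,0.8,0.8,0.8,0.3,0.3,0.3,0.3]'

```text
time_s: 27.6
eef_pos: [0.4664, 0.0855, 0.0412]
eef_rot: [0.001, 0.674, 0.739, 0.001]
wrist_force: [-2.0, 0.7, 5.7]
opening: 0.433
grasp_force: 59.3
```

Emit:
play_rows --xyz '[[0,0,-20],[0,0,-60],[0,0,-110],[0,0,-160],[40,40,-190],[80,85,-190],[120,130,-190],[124,138,-190],[124,138,-190],[124,138,-190]]' --rot '[[0,0,0],[0,0,0],[0,0,0],[0,0,0],[0,0,0],[0,0,0],[0,0,0],[0,0,0],[0,0,0],[0,0,0]]' --grip '[0.3,0.3,0.3,0.3,0.3,0.3,0.3,0.3,0.3,0.3]'

```text
time_s: 28.85
eef_pos: [0.5909, 0.2206, 0.23]
eef_rot: [0.0, 0.675, 0.738, -0.0]
wrist_force: [-0.9, -0.0, -1.0]
opening: 0.434
grasp_force: 60.4
```

```bash
python3 look.py w14 .1; python3 - <<'E'
from h import *
o=readout.get_obs();print(o['opening'],o['grasp_force'])
P=pts('w14');z=np.load('w14.npz');T=z['T'];L=(P-T[:3,3])@T[:3,:3]
m=(abs(L[...,1])<.012)&(L[...,2]<.03)&(L[...,2]>-.02)
for x in np.arange(-.025,.035,.0025):
    k=m&(abs(L[...,0]-x)<.0012);print(round(x,4),k.sum(),np.median(L[k][:,2]).round(4) if k.any() else '',end='; ')
for x in (.5866,.586): goal(.5866,.2714,.155,np.radians(5.3))
E
```

```text
28.95 [0.59103963 0.22061666 0.23026071] 0.4360202677779605 [ 0.24696518  0.21577626 -0.1655349 ]
mid z [0.09891259 0.10009341 0.10125704]
0.124 3542 ((0.58678138256073, 0.2716061770915985), 0.03516256436705589) plane [0.0003 0.0027 0.1281]
0.095 2823 ((0.586337685585022, 0.2714425027370453), 0.04508934170007706) plane [0.     0.0047 0.1004]
0.4360202677779605 60.43694615364075
-0.025 0 ; -0.0225 0 ; -0.02 42 0.0099; -0.0175 174 0.0095; -0.015 230 0.0093; -0.0125 234 0.0093; -0.01 241 0.0093; -0.0075 247 0.0093; -0.005 246 0.0091; -0.0025 261 0.0092; -0.0 256 0.0092; 0.0025 262 0.0092; 0.005 270 0.0092; 0.0075 273 0.0093; 0.01 254 0.0094; 0.0125 274 0.0093; 0.015 384 0.0098; 0.0175 618 0.0148; 0.02 137 0.018; 0.0225 0 ; 0.025 0 ; 0.0275 0 ; 0.03 0 ; 0.0325 0 ; xyz [51.   0.1 75.3] rot [ 0.     0.    -0.003]
xyz [51.   0.1 75.3] rot [ 0.     0.    -0.003]
```

It is level now and B is undisturbed. The centre is about 1 mm behind the TCP; the earlier estimate was biased by points on the mount's side wall. Placing it again, slightly higher.

Emit:
play_rows --xyz '[[25,0,0],[52,0,15],[52,0,40],[52,0,55],[52,0,65],[52,0,72],[52,0,76],[52,0,76],[52,0,76],[52,0,76]]' --rot '[[0,0,0],[0,0,0],[0,0,0],[0,0,0],[0,0,0],[0,0,0],[0,0,0],[0,0,0],[0,0,0],[0,0,0]]' --grip '[0.3,0.3,0.3,0.3,0.3,0.3,0.3,0.3,0.3,0.3]'

```text
time_s: 30.2
eef_pos: [0.5871, 0.2734, 0.1542]
eef_rot: [0.0, 0.674, 0.739, 0.0]
wrist_force: [-0.3, -0.2, -1.0]
opening: 0.437
grasp_force: 60.4
```

Emit:
play_rows --xyz '[[0,0,0],[0,0,0],[0,0,0],[0,0,-5],[0,0,-20],[0,0,-50],[-20,0,-70],[-45,0,-80],[-50,0,-80],[-50,0,-80]]' --rot '[[0,0,0],[0,0,0],[0,0,0],[0,0,0],[0,0,0],[0,0,0],[0,0,0],[0,0,0],[0,0,0],[0,0,0]]' --grip '[0.6,0.8,0.8,0.8,0.8,0.8,0.4,0,0,0]'

```text
time_s: 31.45
eef_pos: [0.5912, 0.2229, 0.2335]
eef_rot: [-0.0, 0.675, 0.738, -0.0]
wrist_force: [-0.6, 0.5, -1.5]
opening: -0.002
grasp_force: 0.0
```

```bash
python3 look.py w15 .143; python3 - <<'E'
from h import *
goal(.5866,.2716,.1135,np.radians(5.3))
E
```

```text
31.55 [0.59091034 0.2237232  0.23298787] -0.003711347270642155 [ 0.15282749 -0.72624522 -0.95452109]
mid z [0.14080517 0.1419718  0.14309123]
0.124 3454 ((0.5865944623947144, 0.27167919278144836), 0.035061780363321304) plane [-0.0009  0.0023  0.128 ]
0.13799999999999998 2869 ((0.5866880416870117, 0.2710140645503998), 0.020024055615067482) plane [-0.0053  0.0292  0.1418]
xyz [ 48.    0.2 119.5] rot [-0.001 -0.    -0.001]
```

Level and centred now. Pressing straight down.

Emit:
play_rows --xyz '[[30,0,20],[48,0,40],[48,0,62],[48,0,72],[48,0,82],[48,0,92],[48,0,102],[48,0,111],[48,0,119],[48,0,119]]' --rot '[[0,0,0],[0,0,0],[0,0,0],[0,0,0],[0,0,0],[0,0,0],[0,0,0],[0,0,0],[0,0,0],[0,0,0]]' --grip '[0,0,0,0,0,0,0,0,0,0]'

```text
time_s: 32.8
eef_pos: [0.5878, 0.2724, 0.1159]
eef_rot: [0.0, 0.674, 0.739, 0.001]
wrist_force: [-1.7, 2.6, 6.8]
opening: -0.002
grasp_force: 3.2
```

Emit:
play_rows --xyz '[[0,0,3],[0,0,4],[0,0,4],[0,0,-10],[0,0,-30],[0,0,-60],[0,0,-100],[-30,0,-118],[-50,0,-118],[-50,0,-118]]' --rot '[[0,0,0],[0,0,0],[0,0,0],[0,0,0],[0,0,0],[0,0,0],[0,0,0],[0,0,0],[0,0,0],[0,0,0]]' --grip '[0,0,0,0,0,0,0,0,0,0]'

```text
time_s: 34.05
eef_pos: [0.5913, 0.2199, 0.232]
eef_rot: [-0.0, 0.675, 0.738, -0.001]
wrist_force: [0.1, 0.1, -0.3]
opening: 0.003
grasp_force: 0.0
```

```bash
python3 look.py w16 .1; python3 meas.py w17; python3 - <<'E'
from h import *
P=pts('w17')
for y in np.arange(.235,.31,.005):
    m=(abs(P[...,0]-.5866)<.006)&(abs(P[...,1]-y)<.0015);print(round(y,3),np.round(np.median(P[m][:,2]),4) if m.any() else None,end='; ')
snap('side','s2');P=pts('s2');m=(np.hypot(P[...,0]-.4643,P[...,1]-.0895)<.03)&(P[...,2]>.02);print('left on bench at A:',m.sum())
E
```

```text
34.15 [0.59081215 0.22140074 0.23131583] -0.000529994706564293 [0.43144757 0.0616313  0.59332045]
mid z [0.09902477 0.10021327 0.10126323]
0.124 3499 ((0.5865089893341064, 0.2715238630771637), 0.035201363265514374) plane [-0.0006  0.002   0.128 ]
0.095 2793 ((0.5865376591682434, 0.27143535017967224), 0.044955745339393616) plane [-0.0013  0.0043  0.1004]
34.25 [0.59086983 0.22200546 0.23144607] 0.0032210890211711676 [ 0.21281995  0.45873935 -0.19210234]
n [0.003 0.004 1.   ] top [0.5866 0.2713 0.1   ] r 0.023098880425095558 1687 bottom [0.5865 0.2711 0.068 ]
0.235 0.2872; 0.24 0.3065; 0.245 0.1261; 0.25 0.1159; 0.255 0.1045; 0.26 0.1001; 0.265 0.1002; 0.27 0.1002; 0.275 0.1003; 0.28 0.1001; 0.285 0.1; 0.29 0.3548; 0.295 0.1228; 0.3 0.1286; 0.305 0.128; 0.31 0.103; left on bench at A: 0
```

The second mount's top is level at 100 mm, under both lips, and the gripper is clear.

```bash
python3 -c "
from bench import ctrl;print(ctrl.hand_in())"
```

```text
the job is handed in; nothing more can be done
None
```

Job handed in at about 34 s: both mounts are in the magazine, polished face up and loaded one after the other; the upper one's top is level at 100 mm under the lips, and the second mount had to be lifted out once and reseated because it first tilted in the funnel.

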